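# Gauge the blind bore of a fresh casting

### The job

Take the casting with the tall hub out of the opened mould, set its bore over the sprung plunger of the dial depth gauge and press it down against the spring until its flange is seated flat on the gauge's steel anvil. Finish while still gripping it and holding it pressed home there, firmly but without forcing it, so that the dial stands steady and can be read. Leave the casting with the low hub in the mould, and do not disturb the cutters, the caliper or the jar.

Things in the scene. Friction and masses are not known exactly. Their poses are not given: they have to be found in the camera images.
- tall_casting_mid (a point): centre (half-way up, 24 mm above the underside) of the beige resin casting to gauge. One piece, 48 mm tall, about 0.07 kg: square flange 56 x 56 x 10 mm at the bottom, on it a round hub 28 mm in diameter up to 48 mm; fillet and ribs at the hub's foot reach 19 mm above the underside. z up along the hub, x and y square to the flange's sides. It starts in one of the mould's two cavities
- tall_casting_under (a point): centre of the same casting's underside (same axes), in the mouth of its blind bore, which is 15 mm in diameter and 20 mm deep, straight up into the hub. At the start the core pin of its cavity stands in this bore and the flange is level with the mould's top, 26 mm above the bench
- low_casting_mid (a point): centre, half-way up (11 mm above its underside), of the other casting in the mould: the same square flange, but a low hub only 22 mm tall over all, with a bore right through it. It stays where it is
- mould: lower half of the opened aluminium mould, fixed: block 86 (x) x 164 (y) x 26 (z) mm with two square cavities 59 x 59 mm, 10 mm deep, centred at y = -38 and +38 mm, each with an upright core pin 13 mm in diameter, 18 mm tall. Origin: centre of the underside, z up. A casting is free once lifted 20 mm straight up. Its other half lies apart to the left, empty
- gauge: bore depth gauge, fixed: grey C-frame, base 112 (x) x 92 (y) x 10 mm, a round dial facing its -x side and above it a table 78 x 76 mm that carries the anvil. Origin: centre of the base's underside, on the plunger's axis; z up. Mould and gauge may stand either way round, left and right
- anvil: the hard stop: flat steel ring on the gauge's table, 62 mm outside and 14 mm inside diameter, 6 mm thick, fixed. Origin: centre of its underside; z up
- anvil_top (a point): centre of the anvil's flat top face, on the axis of the plunger, 106 mm above the bench
- plunger_tip (a point): round tip of the gauge's sprung steel plunger, 10 mm in diameter, which stands upright through the anvil; free, it stands 30 mm above the anvil's top. Over it the casting's 20 mm bore bottoms out when the flange is still 10 mm above the anvil
- plunger (a joint): how far the plunger is pressed down, m: 0 free, about 0.0095 with the casting's flange seated on the anvil, 0.014 its end stop. Its spring needs 4 N to start and 9 N at 0.010 m (500 N/m) and lifts the casting off the anvil when it is let go. The dial's needle follows it
- flush_cutters: red-handled flush cutters lying flat on the bench between mould and gauge, 47 x 123 x 10 mm; origin: centre of the underside; not to be disturbed
- caliper: caliper lying flat to the right, 73 x 225 x 17 mm; origin: centre of the underside; not to be disturbed
- amber_jar: brown jar with black lid behind the work, 52 mm in diameter, 82 mm tall; origin: centre of the underside; not to be disturbed
Not all that is in view belongs to the job. What is shaped like the part that bears tall_casting_mid but pink or turquoise is not meant.

How it is judged:
By the outcome, as a careful person would: the job done as asked, in the order asked, and still so for the second after the job is handed in, while the arm keeps its last pose, push and grip.
It also fails if it takes over 48 s, if anything falls off the work surface, if the arm or the gripper's body presses on something with over 40 N, if the wrist force passes 120 N, or if a joint passes its speed limit or range.

### The arm

A 6-joint arm with a two-finger parallel gripper is mounted at the origin on a cart in front of the work surface, level with it; the furniture and walls round the work are solid. World frame = base frame: x ahead of the robot, y to its left, z up, the work surface at z = 0. Lengths are in m, angles in rad, forces in N, time in s.
With the tool pointing down it reaches from about 0.275 to 0.825 m from the base axis. Payload 4.9 kg.
Tool frame: the origin (TCP) lies between the finger pads; the fingertips stand finger_overhang ahead of it and the grasp point (between the pads) lies 6 mm ahead of it (finger_overhang is the distance from the TCP to the fingertips, in m); z points along the fingers, x is the direction in which the jaws open and shut, and the axes are right-handed (so a half turn about z gives the same grasp; the last joint's range is limited). The gripper opens to 85 mm and grips with 20 to 120 N. Pads are 22 mm wide; open, the fingers measure 114 mm over their backs; the gripper's body (76 mm by 85 mm) begins 54 mm behind the grasp point. The pads swing forward as they close: fully open they stand 13 mm farther back than shut.
Start: joints at [-1.401, 0.326, -0.193, 1.052, 0, 1.437], TCP at [0.165, -0.525, 0.256] pointing down, gripper open.
Joint ranges: [-2.65, 2.65], [-0.97, 1.79], [-1.3, 1.35], [-1.93, 2.1], [-1.47, 1.37], [-3.14, 3.14]. Speed limits (rad/s): [2.57, 2.57, 3.14, 3.14, 3.14, 3.14].

### API

Orientations are given as a rotation vector (axis times angle).
In Python, from rig import * gives the robot as it stands. The module is installed in compiled form; this text tells all that it offers.
- The arm moves only by the tool apply_moves, never from a script. Its argument "deltas" is one flat list of numbers, 7 for each row, row after row: the shift along the tool's x, y, z in mm, then the turn, a rotation vector about the tool's x, y, z in degrees, then the closure, from 0 (fully open) to 1 (shut). In form: [dx, dy, dz, ax, ay, az, fingers, dx, dy, dz, ax, ay, az, fingers, ...]. A call has exactly 5 rows; each row is the pose to reach, as a shift and turn from the pose commanded when the call began, along the tool's axes at that moment; what a row does not reach only later rows make up. A row lasts 1/10 s, in which the tool goes at most 50 mm and 8.59 degrees, less where a joint would pass 70% of its speed; a pose out of reach is approached as far as the arm can. A call with a gripper value outside its range is refused whole. The fingers move at their own pace and stop on an object; "newtons" is the grip in N (left out, the last holds). Time passes only in rows, so rows that repeat a pose let the fingers close, or fill a call up. It gives the time, the measured TCP pose, the force and the opening at its end, in the units of the state.
- observe(): the state, without advancing time (a new reading comes with each control period).
- snapshot(name): name is "scene" or "top" or "wrist"; returns a dict with "image" (384x512x3 uint8, red, green, blue), "mtx" (3x3 intrinsics, pixels), "extrinsics" (4x4, takes a point from world to camera coordinates). Camera axes: x right, y down, z forward; pixel columns grow to the right and rows downward; lengths in m; the calibration is good to about 2 mm. A picture is of the moment at which its call begins. There is no depth.
- job_done(): hands the job in, once; it reports no verdict.
The state is a dict: "time_s": time; "joint_pos": joint angles; "joint_vel": joint speeds; "tau": joint torques, N m; "tool_pos": TCP position; "tcp_rot": TCP orientation; "wrist_force": force on the tool from outside, world axes, zero at the start; "torque": the same for the moment, N m; "gripper_width": finger opening in m.
Only numpy, scipy, OpenCV 4.12 (cv2) and the standard library are available. Lean on these libraries where they do the work, as an engineer would, in place of code of your own. Each camera call takes 0.05 s, during which the arm holds its last target. There are 200 camera calls.

## Working session

There is one attempt and no reset: what is moved stays moved. The work goes in short steps, Python scripts to look and compute and a tool call to move; the robot and the scene stay as the last step left them, time stands still between calls to the robot, and variables do not carry over. Pictures are saved under pics/ and viewed, about 8 in all and at most 12, crops included, and the job is handed in when it is done.

Besides the shell and the picture viewer there is one more tool, called after "Call:" as a command line: name --argument value ..., lists and objects as JSON in quotes. apply_moves: Moves the arm, as the interface text tells. Its arguments: {"type":"object","properties":{"deltas":{"type":"array"},"newtons":{"type":"number"}},"required":["deltas"]}

```bash
mkdir -p pics; ls; python3 - <<'E'
from rig import *
import cv2,numpy as np
s=observe(); print({k:np.round(v,4) for k,v in s.items()})
for n in ("scene","top"):
    d=snapshot(n); cv2.imwrite(f"pics/{n}0.png",cv2.resize(d["image"][:,:,::-1],(800,600),interpolation=cv2.INTER_CUBIC)); np.savez(f"{n}0.npz",**d)
    print(n,np.round(d["mtx"],1).tolist(),np.round(d["extrinsics"],3).tolist())
E
```

```text
pics
{'time_s': np.float64(0.0), 'joint_pos': array([-1.4012,  0.327 , -0.1936,  1.052 ,  0.    ,  1.4366]), 'joint_vel': array([-0.0015, -0.0006,  0.0003, -0.0005, -0.0009, -0.002 ]), 'tau': array([-7.00000e-04, -4.43394e+01,  2.62443e+01,  1.55000e-02,
       -1.00000e-04,  0.00000e+00]), 'tool_pos': array([ 0.1645, -0.5243,  0.2555]), 'tcp_rot': array([-2.531e+00,  1.859e+00,  1.900e-03]), 'wrist_force': array([0.3118, 0.3027, 0.0884]), 'torque': array([-0.0132,  0.0227,  0.0446]), 'gripper_width': np.float64(0.0854)}
scene [[378.6, 0.0, 257.3], [0.0, 378.6, 190.2], [0.0, 0.0, 1.0]] [[-0.819, -0.574, 0.014, 0.374], [-0.404, 0.559, -0.724, 0.337], [0.407, -0.598, -0.69, 0.831], [0.0, 0.0, 0.0, 1.0]]
top [[433.6, 0.0, 257.1], [0.0, 433.6, 185.6], [0.0, 0.0, 1.0]] [[-0.022, -1.0, -0.006, -0.102], [-0.99, 0.023, -0.139, 0.521], [0.139, 0.003, -0.99, 1.185], [0.0, 0.0, 0.0, 1.0]]
```

View pics/scene0.png

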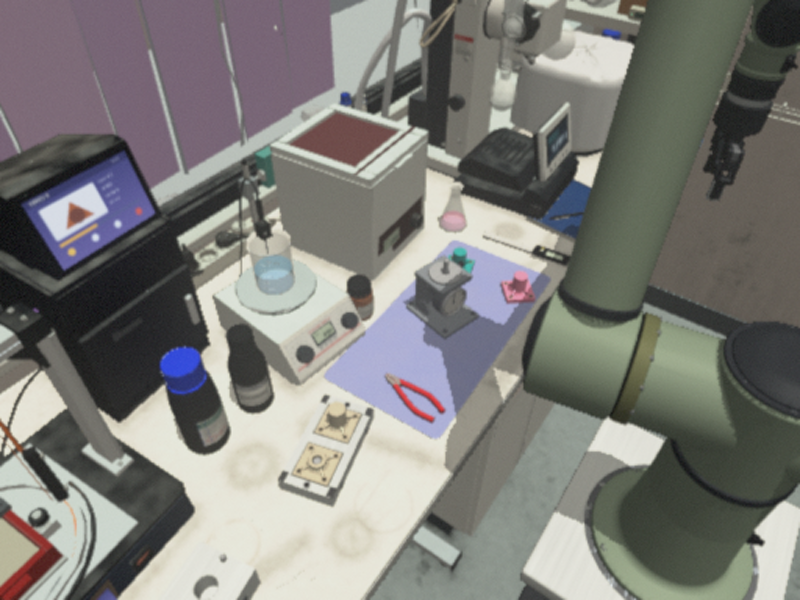

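View pics/top0.png

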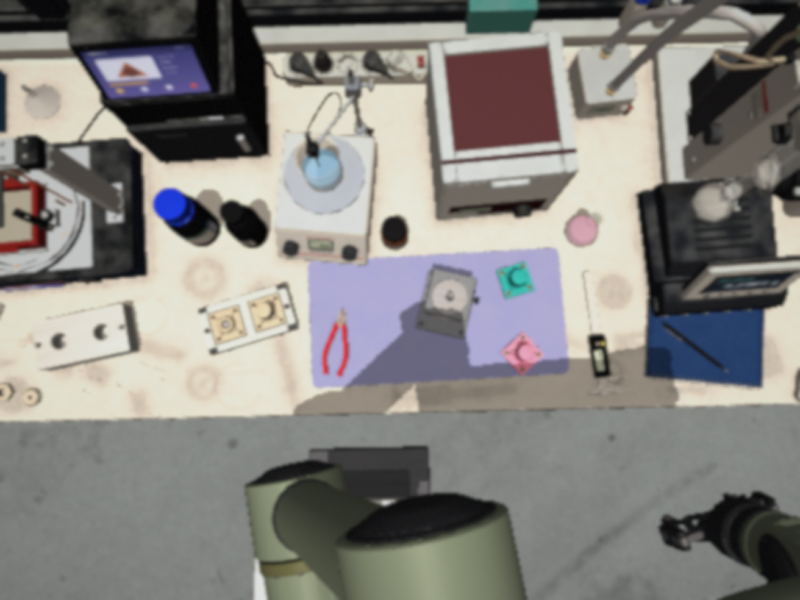

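The scene view (800x600 px) shows the mould at about (328,447), with one casting at (338,418) and the other at (318,463), and the gauge at about (442,295). In the top view, these could be taken for the target:
- (268,310): beige, right cavity
- (226,325): beige, left cavity
- (522,352): pink
- (516,280): turquoise

The right-cavity beige one looks like the tall hub. I'll check it in a close crop.

```bash
python3 - <<'E'
import cv2,numpy as np
T=np.load("top0.npz")["image"][:,:,::-1];S=np.load("scene0.npz")["image"][:,:,::-1]
def c(im,x,y,w,h): return cv2.resize(im[y:y+h,x:x+w],(400,300),interpolation=cv2.INTER_CUBIC)
m=np.vstack([np.hstack([c(T,120,172,80,60),c(S,170,245,80,60)]),np.hstack([c(T,245,162,80,60),c(S,250,158,80,60)])])
cv2.imwrite("pics/crop.png",m)
E
```

```text
(no output)
```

View pics/crop.png

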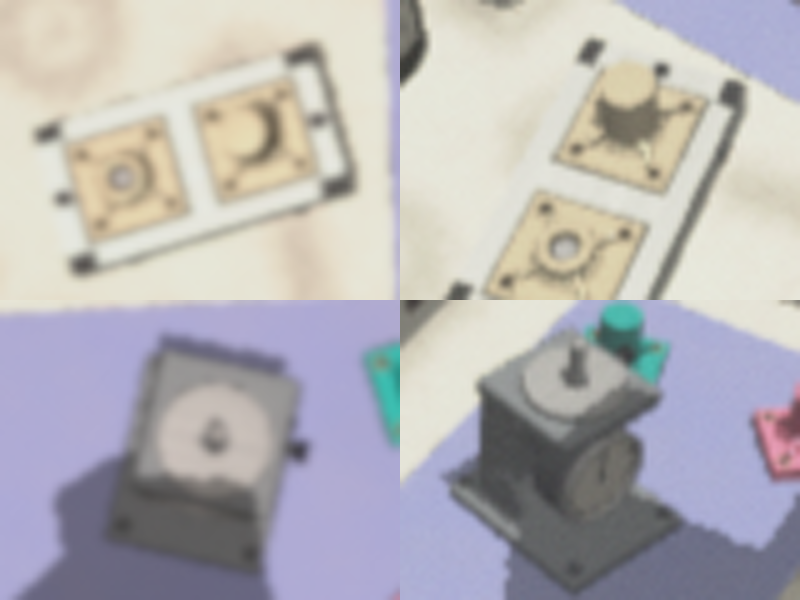

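The crop confirms it: the tall hub is in the top view's right cavity (crop px 250,130), and the low one, with its through-bore, is on the left (125,180). The anvil disc is at crop px (213,437), with the plunger standing in it. Next I'll measure them.

```bash
cat > h.py <<'E'
import cv2,numpy as np
from scipy.spatial.transform import Rotation as R
def ray(d,uv,z):
    uv=np.atleast_2d(np.asarray(uv,float)); E=d["extrinsics"];Rm=E[:3,:3];c=-Rm.T@E[:3,3]
    r=np.c_[uv,np.ones(len(uv))]@np.linalg.inv(d["mtx"]).T@Rm
    return c+r*((z-c[2])/r[:,2])[:,None]
def proj(d,p):
    q=d["extrinsics"][:3,:3]@np.asarray(p)+d["extrinsics"][:3,3];q=d["mtx"]@q;return q[:2]/q[2]
def blobs(d,m,z,box,amin=30,k=4):
    """contours of mask in box (x,y,w,h): centre, size, angle on plane z (mm,deg)"""
    x,y,w,h=box; m=m[y:y+h,x:x+w].astype(np.uint8)*255
    for c in cv2.findContours(m,cv2.RETR_EXTERNAL,cv2.CHAIN_APPROX_NONE)[0]:
        if cv2.contourArea(c)<amin: continue
        P=ray(d,c[:,0]+[x,y],z)[:,:2]*1000
        print("area px",cv2.contourArea(c),"rect",cv2.minAreaRect(P.astype(np.float32)),"hull circle",cv2.minEnclosingCircle(P.astype(np.float32)),
         "ellipse",np.round(cv2.fitEllipse(P.astype(np.float32))[0],1))
E
python3 - <<'E'
from h import *
for n,bm,ba in (("top",(120,172,80,60),(268,172,45,32)),("scene",(170,245,80,80),(264,158,40,32))):
    d=dict(np.load(n+"0.npz"));hsv=cv2.cvtColor(d["image"],cv2.COLOR_RGB2HSV);H,S,V=cv2.split(hsv)
    print(n)
    print("mid px hsv",[hsv[int(r),int(c)] for c,r in ((171,199),(160,195),(287,186),(280,172),(300,190))] if n=="top" else "")
    print("cast");blobs(d,(S>50)&(H>8)&(H<30)&(V>120),.026,bm,80)
    print("anvil");blobs(d,(S<30)&(V>145),.106,ba,80)
    x,y,w,h=ba; print(V[y:y+h:3,x:x+w:3]);print(S[y:y+h:3,x:x+w:3])
E
```

```text
top
mid px hsv [array([ 22,  56, 223], dtype=uint8), array([ 18,  59, 191], dtype=uint8), array([ 10,  19, 160], dtype=uint8), array([123,  18, 128], dtype=uint8), array([  6,   8, 154], dtype=uint8)]
cast
area px 340.5 rect ((465.8006591796875, 204.85000610351562), (54.33272933959961, 55.5615234375), 17.318317413330078) hull circle ((465.75262451171875, 204.95973205566406), 36.196712493896484) ellipse [465.8 205.1]
area px 334.0 rect ((486.76239013671875, 131.7243194580078), (54.428001403808594, 55.20735549926758), 17.315095901489258) hull circle ((486.48150634765625, 131.9576873779297), 36.010623931884766) ellipse [486.6 132.1]
anvil
area px 538.5 rect ((504.56427001953125, -197.89076232910156), (72.86565399169922, 63.609989166259766), 77.21003723144531) hull circle ((503.6351318359375, -198.2330322265625), 45.330970764160156) ellipse [ 504.2 -197.5]
[[212 212 188 133 128 124 126 134 153 158 189 202 212 212 212]
 [212 210 146 133 151 151 149 141 136 125 125 151 210 212 211]
 [212 204 140 144 152 152 155 163 149 153 150 147 171 211 211]
 [211 193 125 150 168 194 197 195 189 168 155 
[... 2265 characters left out ...]
  77  75  75  74  77  80 114  98 108  89 210 211]]
[[ 22  21  16  14  14  16  13  21  45  59  85  55  43  27]
 [ 22  18  16  13  13  14  21  48  49 144 149 141  47  46]
 [ 17  17  15  15  16  11  22  31  74  82 104  87  44  45]
 [ 14  16  16  15   5   5   5   9   8  56  41 106  84  89]
 [ 17  13  21   5   9  10  10   5  11  10   6 128 151  54]
 [ 17   6   5   4   8  11   8   7   8  10  10  25 130  48]
 [ 18   5   5   4  10  11  10   9  10   7   9   2   6  48]
 [  5   7   6   4   4   9   8  10   6   9   5   6  38  47]
 [ 43   0   0   3   6   5   4   3   5   5  14  43  48  49]
 [ 42  10   3   3   4   8   4  10   3   3   8  37  45  45]
 [ 45   3   7   3  10   7   7  10   7  13  14   6  44  45]]
```

```bash
cat >> h.py <<'E'
def go(s,xyz,yaw):
    """deltas (tool axes, mm/deg) from measured pose to TCP xyz (mm), pointing down, tool x at yaw deg"""
    A=R.from_rotvec(s["tcp_rot"]);c,q=np.cos(np.radians(yaw)),np.sin(np.radians(yaw))
    B=R.from_matrix(np.array([[c,q,0],[q,-c,0],[0,0,-1]]))
    d=A.inv().apply(np.array(xyz)-np.array(s["tool_pos"])*1000)
    return np.round(np.r_[d,(A.inv()*B).as_rotvec(degrees=True)],1)
E
python3 - <<'E'
from h import *
from rig import *
import rig
print([k for k in dir(rig) if k[0]!='_'], getattr(rig,'finger_overhang',None))
d=dict(np.load("top0.npz"));H,S,V=cv2.split(cv2.cvtColor(d["image"],cv2.COLOR_RGB2HSV))
m=(S>=13)&(S<30)&(V>172)
blobs(d,m,.106,(268,172,45,32),80)
d=dict(np.load("scene0.npz"));H,S,V=cv2.split(cv2.cvtColor(d["image"],cv2.COLOR_RGB2HSV))
print("scene");blobs(d,(S>6)&(S<14)&(V>168),.106,(264,166,32,20),80)
s=observe();A=R.from_rotvec(s["tcp_rot"]).as_matrix();print("tool x",A[:,0],"y",A[:,1])
print(go(s,(504,-198,256),16.5),go(s,(504,-198,256),196.5))
E
```

```text
['IKError', 'finger_overhang', 'job_done', 'observe', 'snapshot'] 0.025
area px 314.0 rect ((499.89337158203125, -194.01564025878906), (55.67208480834961, 50.66913604736328), 87.97864532470703) hull circle ((496.11871337890625, -193.77911376953125), 29.878009796142578) ellipse [ 499.8 -194.2]
scene
area px 107.5 rect ((502.09234619140625, -191.02728271484375), (56.52962112426758, 46.03732681274414), 80.07817840576172) hull circle ((497.61407470703125, -190.06253051757812), 28.448402404785156) ellipse [ 500.8 -190. ]
tool x [ 0.29914263 -0.9542071  -0.00157802] y [-9.54208371e-01 -2.99142674e-01 -2.12538918e-04]
[-2.098e+02 -4.216e+02  0.000e+00 -1.000e-01  1.000e-01 -8.910e+01] [-2.098e+02 -4.216e+02  0.000e+00  1.000e-01  1.000e-01  9.090e+01]
```

Call:
apply_moves --deltas '[-45,-85,0,0,0,-18,0,-85,-170,0,0,0,-36,0,-125,-250,0,0,0,-54,0,-170,-340,0,0,0,-72,0,-208,-420,-20,0,0,-80,0]'

```text
time_s: 0.6
tool_pos: [0.3451, -0.3494, 0.2594]
tcp_rot: [-3.039, 0.794, 0.001]
wrist_force: [1.0, -0.1, 0.1]
gripper_width: 0.0853
```

```bash
python3 - <<'E'
from h import *
from rig import *
s=observe();print(s["time_s"],s["tool_pos"],s["joint_pos"],go(s,(490,-195,256),16.5))
d=snapshot("wrist");E=d["extrinsics"];print("cam",-E[:3,:3].T@E[:3,3],"fwd",E[2,:3],proj(d,(.498,-.193,.106)))
E
```

```text
0.6 [ 0.34508992 -0.34939596  0.25941452] [-9.42059789e-01  2.16097816e-01 -3.34481844e-01  1.02146445e+00
  3.90082467e-05  1.14004606e+00] [ 5.080e+01 -2.056e+02  3.500e+00 -1.000e-01  0.000e+00 -4.580e+01]
cam [ 0.38150274 -0.28465394  0.37646326] fwd [-0.14069693 -0.24995916 -0.95797954] [ 340.36370394 -128.67045557]
```

Call:
apply_moves --deltas '[12,-48,0,0,0,-8.5,0,24,-96,0,0,0,-17,0,36,-144,2,0,0,-25.5,0,48,-192,3,0,0,-34,0,52,-208,3,0,0,-42.5,0]'

```text
time_s: 1.15
tool_pos: [0.4944, -0.193, 0.2565]
tcp_rot: [-3.119, -0.368, -0.001]
wrist_force: [0.1, 0.6, -0.1]
gripper_width: 0.0855
```

```bash
python3 - <<'E'
from h import *
from rig import *
s=observe();print(s["time_s"],s["tool_pos"],s["joint_vel"])
d=snapshot("wrist");np.savez("w1.npz",**d);print(proj(d,(.497,-.192,.106)))
cv2.imwrite("pics/w1.png",cv2.resize(d["image"][:,:,::-1],(800,600),interpolation=cv2.INTER_CUBIC))
E
```

```text
1.15 [ 0.49435379 -0.19304638  0.25651626] [ 0.25755097  0.10093384  0.14028175  0.04813332 -0.03826164 -1.19723416]
[254.97560262 185.35717707]
```

View pics/w1.png

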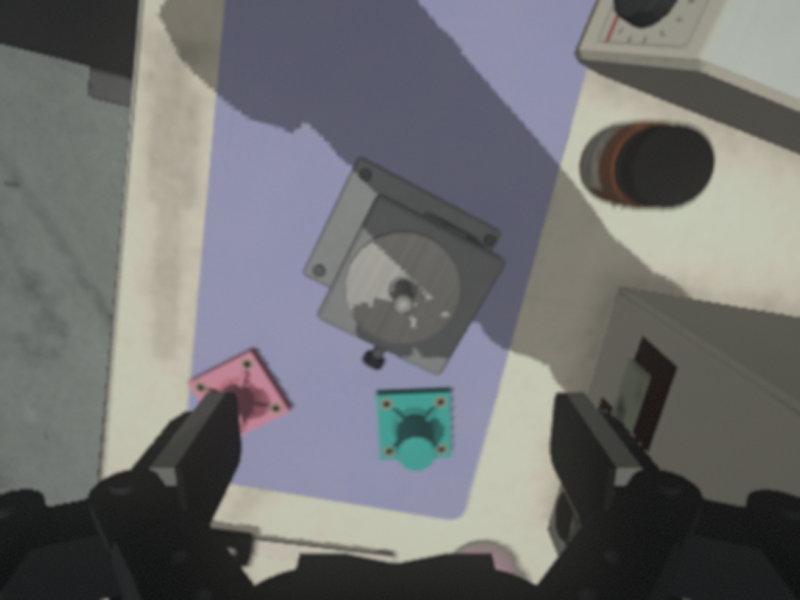

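The wrist view shows the anvil disc centred near (403,288) and the bright plunger tip near (403,303), both in 800x600 px. The pink and turquoise decoys are at (240,390) and (415,430). I'll triangulate with the arm at rest.

```bash
python3 - <<'E'
from h import *
from rig import *
for k in range(2):
    d=snapshot("wrist")
np.savez("w2.npz",**d);s=observe();print(s["tool_pos"],s["joint_vel"][5])
g=cv2.cvtColor(d["image"],cv2.COLOR_RGB2GRAY);h,S,V=cv2.split(cv2.cvtColor(d["image"],cv2.COLOR_RGB2HSV))
p=proj(d,(.497,-.192,.106));print("pred",p)
x,y=int(p[0]-55),int(p[1]-50);c=g[y:y+100,x:x+110]
b=cv2.GaussianBlur(cv2.resize(c,None,fx=4,fy=4,interpolation=cv2.INTER_CUBIC),(0,0),2)
C=cv2.HoughCircles(b,cv2.HOUGH_GRADIENT,1.5,20,param1=60,param2=25,minRadius=120,maxRadius=165)
if C is not None:
  for cx,cy,r in C[0][:4]:
    uv=[(cx+.5)/4-.5+x,(cy+.5)/4-.5+y];print("circ",uv,r/4,ray(d,uv,.106)*1000)
C=cv2.HoughCircles(b,cv2.HOUGH_GRADIENT,1,20,param1=60,param2=10,minRadius=18,maxRadius=40)
if C is not None:
  for cx,cy,r in C[0][:5]:
    uv=[(cx+.5)/4-.5+x,(cy+.5)/4-.5+y];print("tip",uv,r/4,ray(d,uv,.136)*1000)
cv2.imwrite("pics/w2.png",cv2.resize(c,(770,600),fx=0,fy=0,interpolation=cv2.INTER_CUBIC));print(x,y)
E
```

```text
[ 0.49250663 -0.19546324  0.25648712] 0.013223979723805518
pred [256.52637778 184.08654923]
tip [np.float32(237.25), np.float32(227.75)] 5.075 [[ 488.50105985 -220.6991667   136.        ]]
tip [np.float32(256.5), np.float32(184.75)] 7.975 [[ 494.90812281 -184.64870751  136.        ]]
201 134
```

View pics/w2.png

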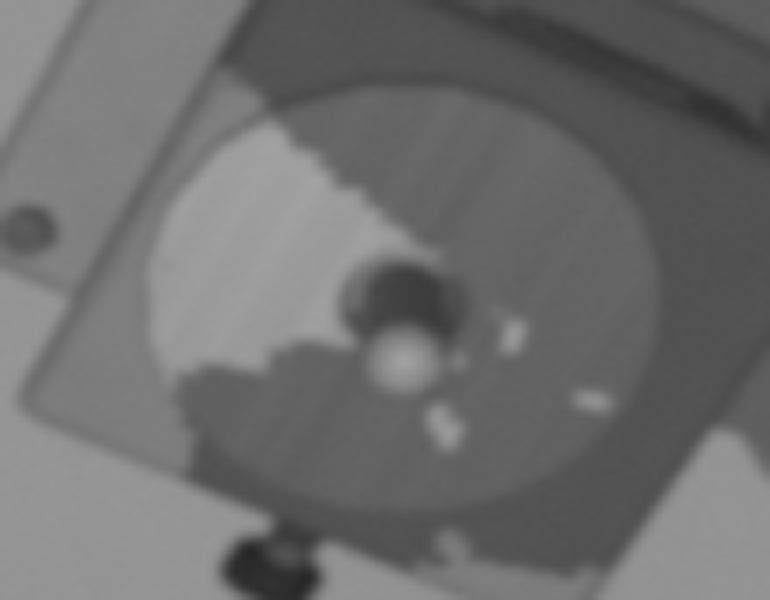

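In this crop (7x in u, 6x in v) the disc's edges run u 148–660 and v 82–512, so its centre is at (404,297). The tip is at (403,360).

```bash
python3 - <<'E'
from h import *
d=dict(np.load("w2.npz"));f=lambda a,b:(201+(a+.5)/7-.5,134+(b+.5)/6-.5)
print("anvil",ray(d,f(404,297),.106)*1000,"tip .136",ray(d,f(403,360),.136)*1000,"tip .133",ray(d,f(403,360),.133)*1000)
print("disc width",np.linalg.norm(np.diff(ray(d,[f(148,297),f(660,297)],.106),axis=0))*1000)
E=d["extrinsics"];print("cam",-E[:3,:3].T@E[:3,3])
t=dict(np.load("top0.npz"));print("top px of anvil est",[proj(t,(x,y,.106)) for x,y in ((.494,-.193),(.499,-.193))])
E
```

```text
anvil [[ 498.20461427 -190.84704924  106.        ]] tip .136 [[ 497.62367035 -190.89923837  136.        ]] tip .133 [[ 497.87800583 -191.76852971  133.        ]]
disc width 59.774381209644076
cam [ 0.47748635 -0.12207203  0.3735287 ]
top px of anvil est [array([287.17785573, 190.6293521 ]), array([287.11781393, 188.75832172])]
```

```bash
python3 - <<'E'
from h import *
from rig import *
s=observe();print(go(s,(487,132,230),16.5))
E
```

```text
[ 6.760e+01 -3.204e+02  2.650e+01 -0.000e+00  1.000e-01 -3.600e+00]
```

Call:
apply_moves --deltas '[10,-48,0,0,0,-1,0,20,-96,0,0,0,-2,0,30,-144,0,0,0,-3,0,40,-192,0,0,0,-3.6,0,50,-240,0,0,0,-3.6,0]'

```text
time_s: 1.8
tool_pos: [0.4869, 0.049, 0.257]
tcp_rot: [3.11, 0.441, -0.0]
wrist_force: [1.1, -0.3, -0.0]
gripper_width: 0.0852
```

```bash
python3 - <<'E'
from h import *
from rig import *
s=observe();print(s["tool_pos"],go(s,(487,132,230),16.5))
E
```

```text
[0.48693045 0.04897086 0.25704566] [ 23.2 -79.7  27.    0.    0.   -0.3]
```

Call:
apply_moves --deltas '[11,-40,10,0,0,0,0,20,-74,20,0,0,0,0,20,-74,27,0,0,0,0,20,-74,27,0,0,0,0,20,-74,27,0,0,0,0]'

```text
time_s: 2.3
tool_pos: [0.4858, 0.1239, 0.23]
tcp_rot: [3.109, 0.445, -0.001]
wrist_force: [-0.6, 0.4, 0.5]
gripper_width: 0.0854
```

```bash
python3 - <<'E'
from h import *
from rig import *
d=snapshot("wrist");np.savez("w3.npz",**d);s=observe();print(s["tool_pos"],go(s,(487,132,230),16.5))
H,S,V=cv2.split(cv2.cvtColor(d["image"],cv2.COLOR_RGB2HSV))
p=proj(d,(.487,.132,.026));print(p);x,y=int(p[0]-80),int(p[1]-60)
blobs(d,(S>50)&(H>8)&(H<30)&(V>120),.026,(x,max(y-40,0),170,200),400)
cv2.imwrite("pics/w3.png",cv2.resize(d["image"][y:y+120,x:x+160,::-1],(800,600),interpolation=cv2.INTER_CUBIC));print(x,y)
E
```

```text
[0.48608738 0.1238138  0.23025975] [ 3.2 -7.6  0.3  0.  -0.  -0.2]
[255.42730754 163.21434753]
area px 2121.0 rect ((487.7362060546875, 136.4437255859375), (54.967002868652344, 49.63258361816406), 16.289064407348633) hull circle ((488.1174621582031, 138.70692443847656), 33.92893981933594) ellipse [488.4 139.2]
area px 606.5 rect ((470.9281005859375, 201.93605041503906), (49.94694900512695, 38.977325439453125), 13.084616661071777) hull circle ((472.4825134277344, 197.64251708984375), 28.64510726928711) ellipse [471.3 198.2]
175 103
```

View pics/w3.png

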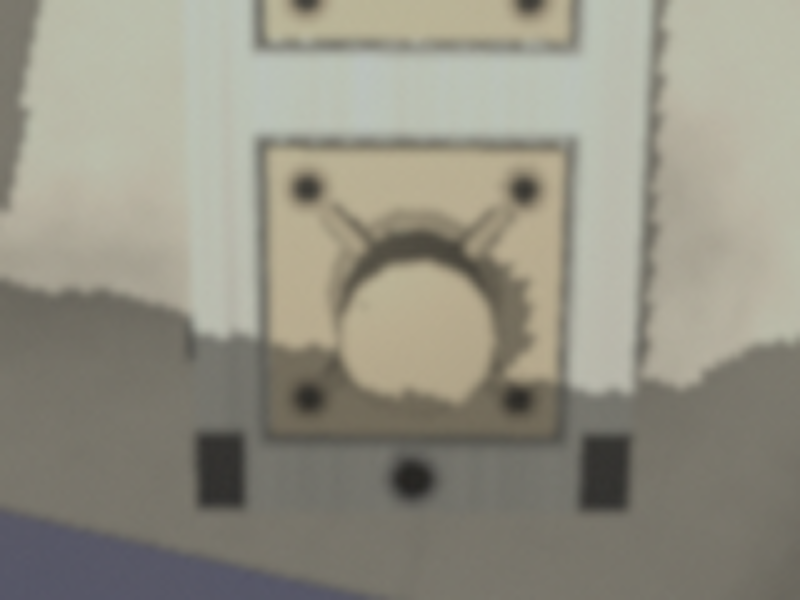

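The crop shows the tall casting's flange with corners at about (264,146), (577,146), (560,437) and (270,437). The hub top circle is at about (418,336), and the tool is square to the flange.

```bash
python3 - <<'E'
from h import *
from rig import *
d=dict(np.load("w3.npz"));f=lambda a,b:(175+(a+.5)/5-.5,103+(b+.5)/5-.5)
P=ray(d,[f(264,146),f(577,146),f(560,437),f(270,437)],.026)*1000;print(P,P.mean(0),[np.linalg.norm(P[i]-P[i-1]) for i in range(4)])
e=P[1]-P[0];print("ang",np.degrees(np.arctan2(e[1],e[0])))
print("hub top",ray(d,f(418,336),.064)*1000,"diam",np.linalg.norm(np.diff(ray(d,[f(340,336),f(496,336)],.064),axis=0))*1000)
s=observe();print(s["tool_pos"],go(s,(487,132,50),16.5))
E
```

```text
[[453.27686438 153.39148826  26.        ]
 [509.66389019 169.86848419  26.        ]
 [524.12783295 114.83370203  26.        ]
 [469.18913444  98.77792055  26.        ]] [489.06443049 134.21789876  26.        ] [np.float64(56.884462881383655), np.float64(58.74511106886304), np.float64(56.90371594224195), np.float64(57.23677761674606)]
ang 16.289024560903083
hub top [[488.39600734 134.65621047  64.        ]] diam 26.666811719903805
[0.48608738 0.1238138  0.23025975] [  3.2  -7.7 180.3   0.   -0.   -0.2]
```

Call:
apply_moves --deltas '[2,-4,35,0,0,0,0,4.5,-9,70,0,0,0,0,4.5,-9,105,0,0,0,0,4.5,-9,130,0,0,0,0,4.5,-9,130,0,0,0,0]'

```text
time_s: 2.85
tool_pos: [0.4855, 0.1337, 0.0975]
tcp_rot: [3.11, 0.446, -0.009]
wrist_force: [-1.4, 0.3, -0.0]
gripper_width: 0.0853
```

```bash
python3 - <<'E'
from h import *
from rig import *
s=observe();print(s["tool_pos"],s["joint_vel"],go(s,(488,133.5,63),16.3))
E
```

```text
[0.4854553  0.13366024 0.09746503] [ 0.00774989 -0.0486631   0.05915991  0.06565702  0.0019654  -0.00050415] [ 2.6  0.9 34.5 -0.   0.3  0. ]
```

Call:
apply_moves --deltas '[1.5,0.9,12,0,0,0,0,1.5,0.9,24,0,0,0,0,1.5,0.9,34,0,0,0,0,1.5,0.9,34,0,0,0,0,1.5,0.9,34,0,0,0,0]'

```text
time_s: 3.35
tool_pos: [0.4892, 0.135, 0.0661]
tcp_rot: [-3.109, -0.45, 0.0]
wrist_force: [0.7, -0.4, -0.2]
gripper_width: 0.0855
```

```bash
python3 - <<'E'
from h import *
from rig import *
d=snapshot("wrist");s=observe();print(s["tool_pos"],s["wrist_force"],go(s,(488,133.5,63),16.3))
cv2.imwrite("pics/w4.png",d["image"][:,:,::-1])
E
```

```text
[0.48948961 0.13505173 0.06631809] [-0.79687841  0.4542707  -0.48072471] [-1.9  1.1  3.3  0.  -0.   0.2]
```

View pics/w4.png

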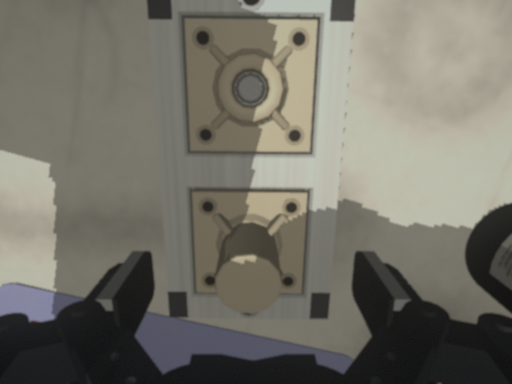

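The jaws straddle the hub: the fingers are at px 153 and 355, the hub is at 250, and the low casting is clear at (250,88). I'll make a small correction, then close gently.

Call:
apply_moves --deltas '[-1,0,3,0,0,0,0,-1,0,3,0,0,0,0.4,-1,0,3,0,0,0,1,-1,0,3,0,0,0,1,-1,0,3,0,0,0,1]' --newtons 25

```text
time_s: 3.9
tool_pos: [0.4883, 0.1347, 0.0631]
tcp_rot: [3.109, 0.45, -0.0]
wrist_force: [-3.7, -1.1, 7.4]
gripper_width: 0.028
```

Call:
apply_moves --deltas '[0,0,0,0,0,0,1,0,0,0,0,0,0,1,0,0,0,0,0,0,1,0,0,0,0,0,0,1,0,0,0,0,0,0,1]' --newtons 25

```text
time_s: 4.4
tool_pos: [0.488, 0.1346, 0.0632]
tcp_rot: [3.109, 0.45, -0.001]
wrist_force: [-2.0, -0.9, 4.9]
gripper_width: 0.0273
```

Call:
apply_moves --deltas '[0,0,0,0,0,0,1,0,0,0,0,0,0,1,0,0,-4,0,0,0,1,0,0,-8,0,0,0,1,0,0,-12,0,0,0,1]' --newtons 70

```text
time_s: 4.9
tool_pos: [0.4883, 0.1347, 0.0752]
tcp_rot: [-3.109, -0.45, 0.0]
wrist_force: [-0.1, -0.3, -0.4]
gripper_width: 0.0261
```

Call:
apply_moves --deltas '[0,0,-10,0,0,0,1,0,0,-25,0,0,0,1,0,0,-50,0,0,0,1,0,0,-80,0,0,0,1,0,0,-108,0,0,0,1]'

```text
time_s: 5.4
tool_pos: [0.4884, 0.1347, 0.1849]
tcp_rot: [-3.109, -0.45, -0.001]
wrist_force: [0.2, 1.3, -0.3]
gripper_width: 0.0259
```

```bash
python3 - <<'E'
from h import *
from rig import *
d=snapshot("wrist");np.savez("w5.npz",**d);s=observe();print(s["tool_pos"],s["wrist_force"],s["torque"],s["gripper_width"],go(s,(497.3,-190.6,185),16.3))
a=cv2.resize(d["image"][:,:,::-1],(400,300));b=d["image"][150:300,150:350,::-1]
cv2.imwrite("pics/w5.png",np.hstack([a,cv2.resize(b,(400,300))]))
E
```

```text
[0.49100453 0.13512352 0.18933546] [1.04434078 0.33997315 3.59821693] [ 0.05661241 -0.09150379 -0.02392191] 0.025960644776518434 [-8.640e+01  3.141e+02  4.000e+00  1.000e-01 -4.000e-01  2.000e-01]
```

View pics/w5.png

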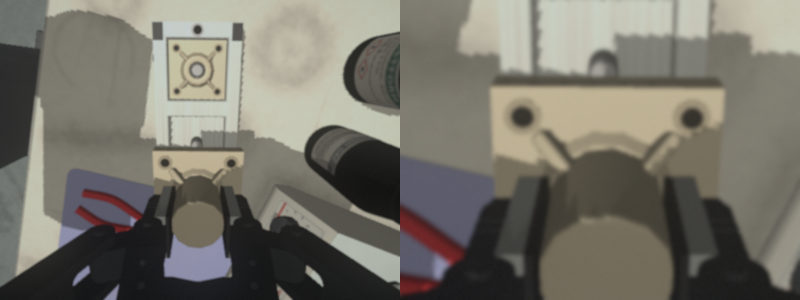

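The casting is held squarely. The emptied cavity and the undisturbed low casting are visible at (197,140) and (198,70). Next I carry it to above the gauge.

Call:
apply_moves --deltas '[-6,24,-15,0,0,0,1,-16,62,-20,0,0,0,1,-27,104,-20,0,0,0,1,-38,146,-20,0,0,0,1,-49,188,-20,0,0,0,1]'

```text
time_s: 5.95
tool_pos: [0.4948, -0.0611, 0.2039]
tcp_rot: [3.109, 0.451, 0.002]
wrist_force: [1.5, 0.2, -0.5]
gripper_width: 0.0258
```

Call:
apply_moves --deltas '[-10,37,0,0,0,0,1,-19,72,0,0,0,0,1,-27,102,0,0,0,0,1,-32,120,0,0,0,0,1,-33,127,0,0,0,0,1]'

```text
time_s: 6.45
tool_pos: [0.4992, -0.1927, 0.2035]
tcp_rot: [3.109, 0.446, 0.001]
wrist_force: [0.4, 0.2, -0.8]
gripper_width: 0.0259
```

```bash
python3 - <<'E'
from h import *
from rig import *
for i in range(4): d=snapshot("top");s=observe();print(s["tool_pos"],s["gripper_width"],s["wrist_force"],go(s,(497.8,-190.6,188),16.3))
E
```

```text
[ 0.4993706  -0.19258234  0.20338666] 0.026108484369076534 [ 0.72029464 -2.10602805 -0.59688662] [-1.  -2.4 15.4  0.1 -0.   0. ]
[ 0.49919738 -0.19121936  0.20324774] 0.026395412710404312 [ 0.21745145  0.81454017 -0.23500504] [-1.2 -1.  15.2  0.  -0.   0.1]
[ 0.49901809 -0.19028159  0.20314749] 0.025655338101370957 [0.18212838 0.26711956 0.2825289 ] [-1.3 -0.  15.1 -0.  -0.   0.2]
[ 0.49891512 -0.18974185  0.20307899] 0.02596792456433293 [-0.09794884 -0.57642846 -0.42966375] [-1.3  0.5 15.1 -0.  -0.   0.2]
```

Call:
apply_moves --deltas '[-1.3,0.8,5,0,0,0,1,-1.3,0.8,13,0,0,0,1,-1.3,0.8,13,0,0,0,1,-1.3,0.8,13,0,0,0,1,-1.3,0.8,13,0,0,0,1]'

```text
time_s: 7.15
tool_pos: [0.4981, -0.1916, 0.19]
tcp_rot: [-3.109, -0.451, -0.0]
wrist_force: [0.7, 0.3, -0.6]
gripper_width: 0.026
```

```bash
python3 - <<'E'
from h import *
from rig import *
d=snapshot("scene");s=observe();print(s["tool_pos"],s["wrist_force"],go(s,(497.8,-190.6,188),16.3))
x,y=240,125
a=cv2.resize(d["image"][y:y+90,x:x+80,::-1],None,fx=5,fy=5,interpolation=cv2.INTER_CUBIC)
d=snapshot("wrist");print(proj(d,(.498,-.191,.136)))
b=cv2.resize(d["image"][:,:,::-1],(400,300));b=np.vstack([b,np.zeros((150,400,3),np.uint8)])
cv2.imwrite("pics/s6.png",np.hstack([a,b]))
E
```

```text
[ 0.49814957 -0.19170392  0.19012066] [-0.20973313 -0.49867625 -0.38409139] [-0.  -1.2  2.1  0.  -0.   0.2]
[251.20228515 231.40460849]
```

View pics/s6.png

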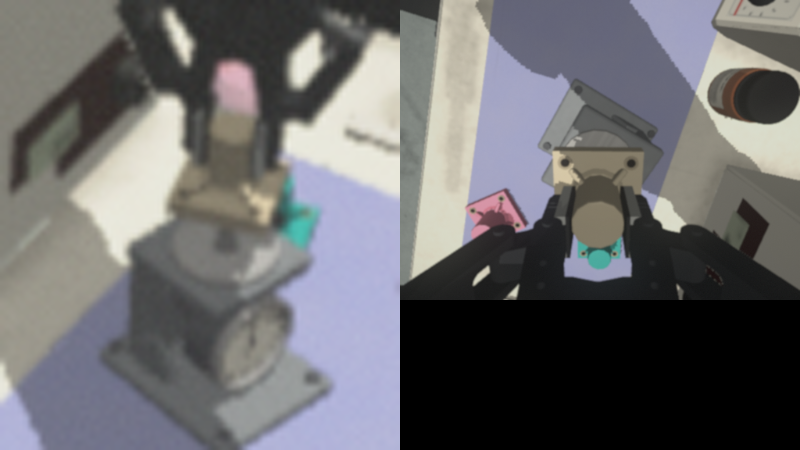

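The flange hovers straight over the plunger (scene crop 228,238, about 7 mm below it), and the dial is visible at (255,345). I'll correct y by 1 mm, then lower past the tip and read the force to test the fit.

Call:
apply_moves --deltas '[0,-1,0,0,0,0,1,0,-1,3,0,0,0,1,0,-1,7,0,0,0,1,0,-1,11,0,0,0,1,0,-1,14,0,0,0,1]'

```text
time_s: 7.75
tool_pos: [0.4975, -0.1907, 0.1754]
tcp_rot: [-3.109, -0.45, 0.001]
wrist_force: [-0.0, 0.9, -0.6]
gripper_width: 0.0256
```

```bash
python3 - <<'E'
from h import *
from rig import *
for i in range(2): snapshot("wrist");s=observe();print(s["tool_pos"],s["wrist_force"],s["torque"],go(s,(497.8,-190.6,163),16.3))
E
```

```text
[ 0.4973     -0.19060672  0.17501336] [-1.32394868 -0.1225229  -1.29944482] [0.00941264 0.07001607 0.07892209] [ 0.5  0.1 12.  -0.   0.   0.2]
[ 0.49732558 -0.1906324   0.17530776] [ 0.27670442 -0.30154187 -0.59288633] [ 0.04002656  0.01702211 -0.02290947] [ 0.5  0.1 12.3 -0.   0.   0.2]
```

The underside is about 8 mm below the tip with no force, so the plunger is in the bore. I continue down to contact.

Call:
apply_moves --deltas '[0.3,0,3,0,0,0,1,0.3,0,6,0,0,0,1,0.3,0,9,0,0,0,1,0.3,0,12,0,0,0,1,0.3,0,15,0,0,0,1]' --newtons 80

```text
time_s: 8.35
tool_pos: [0.4981, -0.1908, 0.161]
tcp_rot: [3.109, 0.45, 0.0]
wrist_force: [-1.3, 1.0, 4.1]
gripper_width: 0.0259
```

Call:
apply_moves --deltas '[0,0,1,0,0,0,1,0,0,2,0,0,0,1,0,0,3,0,0,0,1,0,0,4,0,0,0,1,0,0,4,0,0,0,1]'

```text
time_s: 8.85
tool_pos: [0.4981, -0.1908, 0.1573]
tcp_rot: [3.109, 0.45, 0.001]
wrist_force: [-1.5, 1.2, 4.9]
gripper_width: 0.0256
```

Call:
apply_moves --deltas '[0,0,1,0,0,0,1,0,0,2,0,0,0,1,0,0,3,0,0,0,1,0,0,3,0,0,0,1,0,0,3,0,0,0,1]'

```text
time_s: 9.35
tool_pos: [0.4981, -0.1908, 0.1546]
tcp_rot: [3.109, 0.45, 0.001]
wrist_force: [-1.5, -0.4, 7.5]
gripper_width: 0.0257
```

Call:
apply_moves --deltas '[0,0,0.5,0,0,0,1,0,0,1,0,0,0,1,0,0,1,0,0,0,1,0,0,1,0,0,0,1,0,0,1,0,0,0,1]'

```text
time_s: 9.85
tool_pos: [0.4981, -0.1908, 0.1537]
tcp_rot: [3.109, 0.45, 0.001]
wrist_force: [-3.2, 1.5, 7.8]
gripper_width: 0.026
```

Call:
apply_moves --deltas '[0,0,0.5,0,0,0,1,0,0,1,0,0,0,1,0,0,1,0,0,0,1,0,0,1,0,0,0,1,0,0,1,0,0,0,1]'

```text
time_s: 10.35
tool_pos: [0.4982, -0.1908, 0.1534]
tcp_rot: [3.108, 0.45, 0.001]
wrist_force: [-3.9, 1.5, 12.9]
gripper_width: 0.0259
```

```bash
python3 - <<'E'
from rig import *
import numpy as np
r=[]
for i in range(5): snapshot("wrist");s=observe();r.append(np.r_[s["tool_pos"]*1000,s["wrist_force"],s["torque"]])
print(np.round(np.mean(r,0),2),np.round(np.std(r,0),2))
E
```

```text
[ 4.9817e+02 -1.9079e+02  1.5340e+02 -3.7200e+00  2.0900e+00  1.3110e+01
  4.2000e-01  9.0000e-01 -0.0000e+00] [0.02 0.01 0.02 0.53 0.39 0.32 0.02 0.02 0.01]
```

Contact with the anvil: z stopped at 153.4 while the force climbs. I'll ease off the small side force and press to a firm load.

Call:
apply_moves --deltas '[-0.2,-0.2,0,0,0,0,1,-0.4,-0.4,0.5,0,0,0,1,-0.4,-0.4,1,0,0,0,1,-0.4,-0.4,1.5,0,0,0,1,-0.4,-0.4,1.5,0,0,0,1]'

```text
time_s: 11.1
tool_pos: [0.4981, -0.1908, 0.1533]
tcp_rot: [3.107, 0.45, 0.003]
wrist_force: [-5.5, 3.6, 22.7]
gripper_width: 0.0257
```

```bash
cat > st.py <<'E'
from rig import *
import numpy as np
r=[]
for i in range(5): snapshot("wrist");s=observe();r.append(np.r_[s["tool_pos"]*1000,s["wrist_force"],s["torque"]])
print(np.round(np.mean(r,0),2),np.round(np.std(r,0),2),s["gripper_width"],s["tcp_rot"])
E
python3 st.py
```

```text
[ 498.16 -190.79  153.37   -5.74    3.55   23.01    0.65    1.45   -0.  ] [0.01 0.01 0.01 0.44 0.34 0.45 0.05 0.01 0.03] 0.025687477569167772 [3.10709045 0.45010623 0.00346679]
```

Call:
apply_moves --deltas '[-0.3,-0.25,0,0,0,0,1,-0.6,-0.5,0,0,0,0,1,-0.6,-0.5,0,0,0,0,1,-0.6,-0.5,0,0,0,0,1,-0.6,-0.5,0,0,0,0,1]'

```text
time_s: 11.85
tool_pos: [0.4981, -0.1908, 0.1534]
tcp_rot: [3.106, 0.45, 0.005]
wrist_force: [-3.6, 2.8, 21.3]
gripper_width: 0.0259
```

```bash
python3 st.py; python3 - <<'E'
from rig import *
import cv2,numpy as np
d=snapshot("scene");t=snapshot("top");x,y=240,125
a=cv2.resize(d["image"][y:y+90,x:x+80,::-1],(533,600),interpolation=cv2.INTER_CUBIC)
b=cv2.resize(t["image"][160:250,120:200,::-1],(266,300),interpolation=cv2.INTER_CUBIC)
c=cv2.resize(t["image"][120:264,190:410,::-1],(266,300))
cv2.imwrite("pics/s7.png",np.hstack([a,np.vstack([b,c])]))
E
```

```text
[ 4.9812e+02 -1.9078e+02  1.5337e+02 -3.7100e+00  2.3700e+00  2.1010e+01
  4.8000e-01  1.0600e+00 -1.0000e-02] [0.02 0.01 0.01 0.38 0.4  0.42 0.03 0.02 0.04] 0.025434867744285477 [3.10648289 0.45003078 0.00527499]
```

View pics/s7.png

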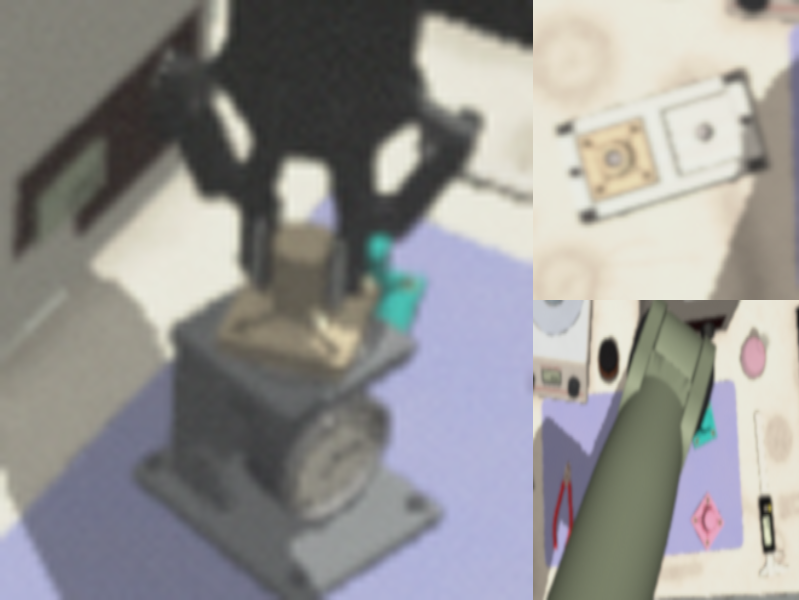

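The flange sits on the ring with no visible gap (scene crop ~290,350), and the needle has turned. The low casting is still in the mould, and the cutters and caliper are in place. The tool leans slightly, about 0.25°, so I'll level it and see whether the seat is rigid.

```bash
python3 - <<'E'
from h import *
from rig import *
s=observe();print(go(s,(498.1,-190.8,153.4),16.3),R.from_rotvec(s["tcp_rot"]).as_matrix()[:,2])
E
```

```text
[-0.   0.  -0.1  0.2 -0.2  0.2] [ 0.00376219 -0.00216149 -0.99999059]
```

Call:
apply_moves --deltas '[0,0,0,0.1,-0.1,0,1,0,0,0,0.2,-0.2,0,1,0,0,0.3,0.3,-0.3,0,1,0,0,0.3,0.3,-0.3,0,1,0,0,0.3,0.3,-0.3,0,1]'

```text
time_s: 12.7
tool_pos: [0.4982, -0.1908, 0.1534]
tcp_rot: [-3.107, -0.45, 0.003]
wrist_force: [-5.3, 2.9, 22.7]
gripper_width: 0.0256
```

```bash
python3 st.py; python3 - <<'E'
from h import *
from rig import *
s=observe();print(go(s,(498.1,-190.8,153.4),16.3),R.from_rotvec(s["tcp_rot"]).as_matrix()[:,2])
E
```

```text
[ 4.9823e+02 -1.9081e+02  1.5338e+02 -5.1200e+00  2.5400e+00  2.3090e+01
  5.5000e-01  8.7000e-01 -3.0000e-02] [0.02 0.01 0.01 0.34 0.44 0.2  0.01 0.01 0.01] 0.025496653110712593 [-3.10747518e+00 -4.50110206e-01  3.08666593e-03]
[-0.1 -0.  -0.  -0.1  0.1  0.2] [-0.00218754  0.00138722 -0.99999665]
```

Call:
apply_moves --deltas '[0,0,0,-0.1,0.1,0,1,0,0,0,-0.1,0.1,0,1,0,0,0,-0.1,0.1,0,1,0,0,0,-0.1,0.1,0,1,0,0,0,-0.1,0.1,0,1]'

```text
time_s: 13.45
tool_pos: [0.4982, -0.1908, 0.1533]
tcp_rot: [-3.109, -0.45, 0.0]
wrist_force: [-5.1, 3.4, 23.0]
gripper_width: 0.0255
```

```bash
python3 st.py; python3 - <<'E'
from rig import *
print(observe()["time_s"],job_done())
E
```

```text
[ 4.9819e+02 -1.9079e+02  1.5336e+02 -4.6700e+00  3.0600e+00  2.3140e+01
  5.1000e-01  1.0200e+00 -2.0000e-02] [0.02 0.01 0.01 0.39 0.21 0.42 0.01 0.05 0.03] 0.02594864821967375 [-3.10896476e+00 -4.50412552e-01  2.47316072e-04]
the job is handed in; nothing more can be done
13.7 None
```

I lifted the tall casting out of the mould, fitted its bore over the gauge's plunger and pressed it down onto the anvil. I handed the job in at 13.7 s with the casting still gripped at 80 N and held down.

**Seating:** The TCP stopped at z = 153.4 mm, against about 153.1 mm expected. It stayed there within 0.04 mm as the push rose from 13 N to 23 N. Of the 23 N, about 9 N is the spring and 14 N is on the anvil. The tool was level and the readings were steady.

**Last picture:** It was taken just before I levelled the tool. It shows the flange on the ring with no visible gap, the low casting still in its cavity, and the cutters and caliper in place. The jar appears in its place too.

**What disagreed or was not checked:**
- The top and wrist cameras differed by about 2 mm in x and y. I used the wrist camera for both the casting and the anvil, so the error cancelled out.
- A side force of about 5 N remained at the wrist.
- The gripper reads 26 mm on the 28 mm hub.
- I saw that the dial needle had moved, but did not read its value.

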